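# Set the grinding gap of the sample mill: dial to the stop, four clicks back, lock

### The job

Set the grinding gap of the sample mill on the bench: turn the black dial on its deck gently clockwise until it comes to its stop, without forcing the scaled collar beneath it round, then turn it back by exactly four clicks. Then swing the lock lever all the way over to its locked end (the post away from the dial), let go, and leave the jar, the beaker and the bottle where they stand.

Things in the scene. Friction and masses are not known exactly. Their poses are not given: they have to be found in the camera images.
- mill: White bench mill bolted to the bench, 150 mm (its x) by 250 mm (its y) by 130 mm high with a flat steel deck on top; a motor (96 mm across) sticks out 110 mm behind (+x), a catch drawer 22 mm in front (-x). Origin: centre of its underside, on the bench; its front faces its -x.
- dial: The dial: a ribbed black cylinder, 48 mm across, from 8 to 48 mm above the deck, at x = 0, y = +65 mm of the mill, axis vertical. Origin: centre of its underside; x points away from the white tick on its top. It starts 4 to 7 clicks from its stop; clockwise from above leads to the stop, which is hard. Where the stop lies is unmarked and varies: it has to be felt.
- dial_grip (a point): Point on the dial's axis at the height to grip it, 34 mm above the deck; turns with the dial. The dial clicks every 20 degrees (0.349 rad): between clicks a spring detent resists with up to about 0.12 N m, then helps; let go, the dial drops into the nearest click. The stop itself is at a click (click 0).
- collar_mark (a point): Black mark on the aluminium collar, a flat scaled ring 92 mm across, 6 mm thick, on the deck under the dial; the point is 42 mm from the dial's axis, on the ring's top. The collar carries the stop and gives like a stiff spring (6 N m per rad); more than 4 mm at the mark (0.57 N m on the dial) spoils the calibration. It does not tell where the stop is.
- burr_gap (a joint): Gap between the burrs inside the mill (m): 0 with the dial at its stop, 0.00001 (0.01 mm) more for each click back, so 0.00004 is four clicks. Far too small to be made out in the measured value.
- lock (a joint): Lock lever angle (rad): starts at 0 to 0.2 (open, the arm points to the mill's front) and ends at a hard stop at 1.2 (locked). Grows counter-clockwise seen from above, the post swinging to the mill's -y, away from the dial. It moves stiffly, 0.08 N m (2 N at the post), and stays where it is left.
- lock_post (a point): On the axis of the lever's upright black post (14 mm across, from 10 to 50 mm above the deck), at the height to grip it, 35 mm above the deck. The post stands 40 mm from the lever's pivot; the lever's arm under it is 14 mm wide and reaches up to 10 mm above the deck. The frame's x points from the post to the pivot.
- lock_pivot (a point): Pivot of the lock lever, on the deck, at x = 0, y = -55 mm of the mill.
- amber_jar: Amber jar with a black lid, 64 mm across, 105 mm high, standing on the bench; bystander. Origin: centre of its underside.
- beaker: Glass beaker, 66 mm across, 85 mm high, standing on the bench; bystander. Origin: centre of its underside.
- white_bottle: White plastic bottle, 56 mm across, 125 mm high, standing on the bench; bystander. Origin: centre of its underside.

How it is judged:
By the outcome, as a careful person would: the job done as asked, in the order asked, and still so for the second after the job is handed in, with the robot touching nothing.
It also fails if it takes over 72 s, if anything falls off the work surface, if the arm or the gripper's body presses on something with over 40 N, if the wrist force passes 120 N, or if a joint passes its speed limit or range.

### The arm

A 6-joint arm with a two-finger parallel gripper is mounted at the origin on the work surface. World frame = base frame: x ahead of the robot, y to its left, z up, the work surface at z = 0. Lengths are in mm, angles in rad, forces in N, time in s.
With the tool pointing down it reaches from about 275 to 750 mm from the base axis. Payload 10.2 kg.
Tool frame: the origin (TCP) lies midway between the tips of the shut fingers; the grasp point (between the pads) lies 19 mm behind it (ctrl.grasp_offset is the distance from the TCP to the grasp point, in mm); z points along the fingers, y is the line along which they close (so a half turn about z gives the same grasp; the last joint's range is limited). The gripper opens to 85 mm and grips with 20 to 120 N. Pads are 22 mm wide; open, the fingers measure 114 mm over their backs; the gripper's body (76 mm by 85 mm) begins 54 mm behind the grasp point. The pads swing forward as they close: fully open they stand 13 mm farther back than shut.
Start: joints at [0.93, 0.313, 1.498, -0, 1.331, -0.223], TCP at [213.032, 479.842, 231.294] pointing down, gripper open.
Joint ranges: [-2.94, 2.94], [-0.97, 2.17], [0.19, 2.56], [-1.23, 4.37], [0.02, 3.11], [-2.88, 2.88]. Speed limits (rad/s): [2.39, 2.39, 3.01, 3.14, 3.14, 3.14].

### API

Orientations are given as a unit quaternion [w, x, y, z].
In Python, from rig import ctrl, viewer, models gives the robot as it stands. The module is installed in compiled form; this text tells all that it offers.
- The arm moves only by the shell command python3 -m pendant 'ROWS' [OPENING] [FORCE]. ROWS is text: rows parted by semicolons, each of 4 numbers parted by spaces: the shift along the tool's x, y, z in m, then the turn about the tool's z in rad. In form: x y z yaw; .... A call has 1 to 10 rows; each row shifts and turns the commanded pose from where the row before left it, along the tool's axes as they then stand; what a row does not reach is not made up. A row lasts 1/8 s, in which the tool goes at most 62.5 mm and 10.7 degrees, less where a joint would pass 70% of its speed; a pose out of reach is approached as far as the arm can. A call is refused whole if a number of a shift passes 0.0625 or a number of a turn 0.188, either way. A call with a gripper value outside its range is refused whole. OPENING is the opening, from 0 (shut) to 1 (fully open), set as the call begins (- or left out, the last holds). The fingers move at their own pace and stop on an object; FORCE is the grip in N (left out, the last holds). Time passes only in rows, so rows that do not move let the fingers close. It gives the time, the measured TCP pose, the force, the opening and the grip force at its end, in the units of the state.
- ctrl.sense(): the state, without advancing time (a new reading comes with each control period).
- viewer.capture(name): name is "side" or "top" or "wrist"; returns a dict with "color" (480x640x3 uint8, red, green, blue), "vertical_fov" (degrees; the focal length in pixels is half the picture's height over the tangent of half this angle, whatever the lens; pixels are square), "cx", "cy" (the principal point, pixels), "dist" ([k1, k2, p1, p2, k3] as OpenCV has them; the pictures are not rectified), "pose" (4x4, takes a point from camera to world coordinates). Camera axes: x right, y down, z forward; pixel columns grow to the right and rows downward; lengths in mm; the calibration is good to about 2 mm. A picture is of the moment at which its call begins. There is no depth.
- ctrl.finish_job(): hands the job in; it is judged then, once.
Trained networks look in the newest picture that a camera, given by its name, has taken for a name from the list of things; names that differ only in an ending like _2 or _b are one class to them, and where a whole thing is asked for, a point or a joint stands for the part that bears it (a point fixed in the world has none). Each returns a list of dicts, best first, with "p" (0 to 1); they miss things now and then, are a little off and sometimes report something else, mostly with a low value. They report only what shows in the picture. A call takes as long as a camera call.
- models.boxes_of(camera, query): "at" ([x, y, z] in mm, in world coordinates, good to about 4 mm: the middle of the surface that is visible of it).
The state is a dict: "time_s": time; "joints": joint angles; "dq": joint speeds; "tau": joint torques, N m; "eef_pos": TCP position; "ee_rot": TCP orientation; "force": force on the tool from outside, world axes, zero at the start; "wrist_torque": the same for the moment, N m; "grip_width": opening from 0.0 (shut) to 1.0 (fully open); "grip_force": force on a finger pad.
Only numpy, scipy, OpenCV 4.12 (cv2) and the standard library are available. Lean on these libraries where they do the work, as an engineer would, in place of code of your own. Each camera call takes 0.05 s, during which the arm holds its last target. There are 200 camera calls.

## Working session

There is one attempt and no reset: what is moved stays moved. The work goes in short steps, Python scripts to look and compute and a shell command to move; the robot and the scene stay as the last step left them, time stands still between calls to the robot, and variables do not carry over. Pictures are saved under pics/ and viewed, at most 10 in all, crops included, and the job is handed in when it is done.

```bash
mkdir -p pics; python3 - <<'E'
from rig import ctrl,viewer,models
import cv2,numpy as np
s=ctrl.sense(); print(s['time_s'],s['eef_pos'],s['ee_rot'],s['grip_width'],ctrl.grasp_offset)
ims=[]
for c in ('top','side'):
    r=viewer.capture(c); ims.append(r['color']); 
    print(c,r['vertical_fov'],np.round(r['pose'],3).tolist())
    for q in ('mill','dial','collar_mark','lock','lock_post','amber_jar','beaker','white_bottle'):
        print(c,q,[(np.round(d['at']).tolist(),round(d['p'],2)) for d in models.boxes_of(c,q)[:2]])
for n,i in zip(('top','side'),ims): cv2.imwrite(f'pics/{n}0.png',i[:,:,::-1])
E
```

```text
0.0 [212.88179931 479.63967485 230.74708981] [-2.63838787e-04  2.07398958e-01  9.78256255e-01 -5.50413453e-04] 1.0039908163179574 18.700000000000003
top 53.16316403024267 [[0.012, -0.989, 0.147, 457.576], [-1.0, -0.016, -0.022, 71.862], [0.024, -0.146, -0.989, 1064.071], [0.0, 0.0, 0.0, 1.0]]
top mill [([567.0, 16.0, 134.0], 0.56)]
top dial [([586.0, 93.0, 177.0], 0.78)]
top collar_mark [([580.0, 92.0, 133.0], 0.56)]
top lock [([517.0, -10.0, 135.0], 0.7)]
top lock_post [([525.0, -12.0, 144.0], 0.58), ([574.0, 17.0, 130.0], 0.33)]
top amber_jar [([603.0, 251.0, 108.0], 0.86), ([586.0, 94.0, 176.0], 0.43)]
top beaker [([724.0, 198.0, 41.0], 0.63)]
top white_bottle [([587.0, -197.0, 86.0], 0.91)]
side 52.17602035385045 [[0.671, -0.348, 0.654, 22.364], [-0.741, -0.3, 0.601, -490.348], [-0.013, -0.888, -0.46, 541.745], [0.0, 0.0, 0.0, 1.0]]
side mill [([526.0, -31.0, 112.0], 0.76)]
side dial [([574.0, 84.0, 168.0], 0.58)]
side collar_mark [([574.0, 77.0, 140.0], 0.82), ([504.0, -9.0, 146.0], 0.74)]
side lock [([504.0, -12.0, 148.0], 0.65)]
side lock_post [([503.0, -10.0, 150.0], 0.55)]
side amber_jar [([588.0, 251.0, 88.0], 0.69)]
side beaker []
side white_bottle [([572.0, -220.0, 69.0], 0.64)]
```

View pics/top0.png

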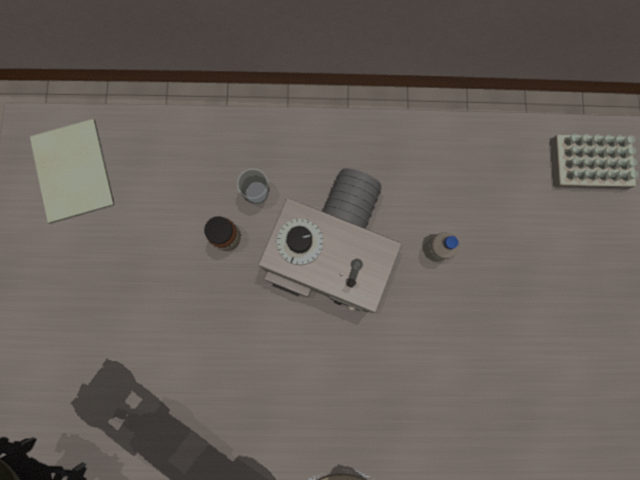

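View pics/side0.png

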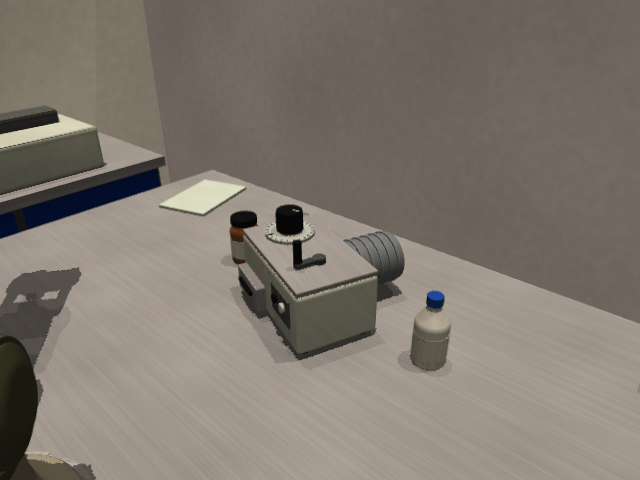

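The top view shows the dial at about (299,239), the lever pivot at (356,264) and the post top at (351,282). The jar (221,233) and beaker (254,186) stand left of the mill, and the bottle (441,246) is on the right. The side view agrees: dial (289,218), post (297,252).

```bash
cat > h.py <<'E'
import numpy as np,cv2
from rig import ctrl,viewer,models
from scipy.spatial.transform import Rotation as R
def K(r):
    f=240/np.tan(np.radians(r['vertical_fov'])/2); return np.array([[f,0,r['cx']],[0,f,r['cy']],[0,0,1]])
def px2w(r,uv,z):
    p=cv2.undistortPoints(np.array([[uv]],float),K(r),np.array(r['dist'],float))[0,0]
    P=np.array(r['pose']); d=P[:3,:3]@[p[0],p[1],1]; o=P[:3,3]
    return o+d*(z-o[2])/d[2]
def w2px(r,X):
    P=np.linalg.inv(np.array(r['pose'])); rv=cv2.Rodrigues(P[:3,:3])[0]
    return cv2.projectPoints(np.array([X],float),rv,P[:3,3],K(r),np.array(r['dist'],float))[0][0,0]
def tool():
    s=ctrl.sense(); q=s['ee_rot']; M=R.from_quat([q[1],q[2],q[3],q[0]]).as_matrix()
    return s,np.array(s['eef_pos']),M
def togo(X,yax=None):
    s,p,M=tool(); print('shift tool axes mm',np.round(M.T@(np.array(X)-p),1),'tcp',np.round(p,1),'yax',np.round(np.degrees(np.arctan2(M[1,1],M[0,1])),1),'j6',round(s['joints'][5],3),'t',s['time_s'])
E
python3 - <<'E'
from h import *
r=viewer.capture('top')
d=px2w(r,(299,239),178);pv=px2w(r,(356.5,264),142);po=px2w(r,(351,282.5),180)
for n,x in zip('d pv po'.split(),(d,pv,po)): print(n,x.round(1))
print(np.linalg.norm((d-pv)[:2]),np.degrees(np.arctan2(*(d-pv)[1::-1])))
c=cv2.resize(r['color'][190:320,230:420],None,fx=4,fy=4,interpolation=cv2.INTER_CUBIC);cv2.imwrite('pics/t1.png',c[:,:,::-1])
togo([d[0],d[1],231])
E
```

```text
d [583.9  93.7 178. ]
pv [542.  -17.3 142. ]
po [504.3  -3.5 180. ]
118.63571530757154 69.32370124803705
shift tool axes mm [-4.957e+02 -2.024e+02  3.000e-01] tcp [213.1 479.8 231.3] yax 66.1 j6 -0.223 t 0.95
```

View pics/t1.png

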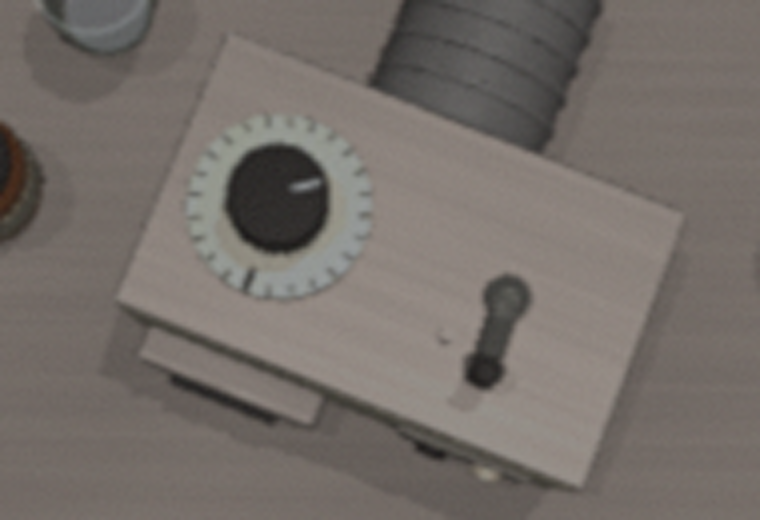

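The enlarged crop puts the dial centre at (299.5,239.2) in the full picture, with its tick pointing right. The mill's yaw is about -20.7°.

```bash
python3 -m pendant '-.0496 -.0202 0 0;-.0496 -.0202 0 0;-.0496 -.0202 0 0;-.0496 -.0202 0 0;-.0496 -.0202 0 0;-.0496 -.0202 0 0;-.0496 -.0202 0 0;-.0496 -.0202 0 0;-.0496 -.0202 0 0;-.0496 -.0202 0 0' 1; python3 -m pendant '0 0 0 0;0 0 0 0;0 0 0 0'
python3 - <<'E'
from h import *
r=viewer.capture('wrist'); print(np.round(r['pose'],2).tolist())
for q in ('dial','lock_post'): print(q,[(np.round(d['at'],1).tolist(),round(d['p'],2)) for d in models.boxes_of('wrist',q)[:2]])
print(w2px(r,[584,94,178]))
cv2.imwrite('pics/w1.png',r['color'][:,:,::-1])
togo([584.3,93.3,145.5]); print(ctrl.sense()['wrist_torque'])
E
```

```text
time_s: 2.2
eef_pos: [585.5, 92.5, 231.3]
ee_rot: [0.0, 0.207, 0.978, 0.0]
force: [0.6, 1.0, 0.5]
grip_width: 1.004
grip_force: 0.0
time_s: 2.58
eef_pos: [583.9, 95.0, 231.6]
ee_rot: [0.0, 0.207, 0.978, 0.0]
force: [0.4, -0.2, -0.0]
grip_width: 1.004
grip_force: 0.0
[[0.4, 0.88, 0.24, 521.34], [0.91, -0.39, -0.11, 121.64], [-0.0, 0.27, -0.96, 374.49], [0.0, 0.0, 0.0, 1.0]]
dial [([581.4, 91.9, 179.8], 0.92), ([559.8, 35.2, 131.4], 0.7)]
lock_post [([509.9, -2.4, 144.5], 0.97)]
[323.10385672 272.34861344]
shift tool axes mm [-0.8 -1.2 86.1] tcp [584.1  94.7 231.6] yax 66.1 j6 -1.191 t 2.725
[-0.01265172  0.05860806 -0.01616415]
```

View pics/w1.png

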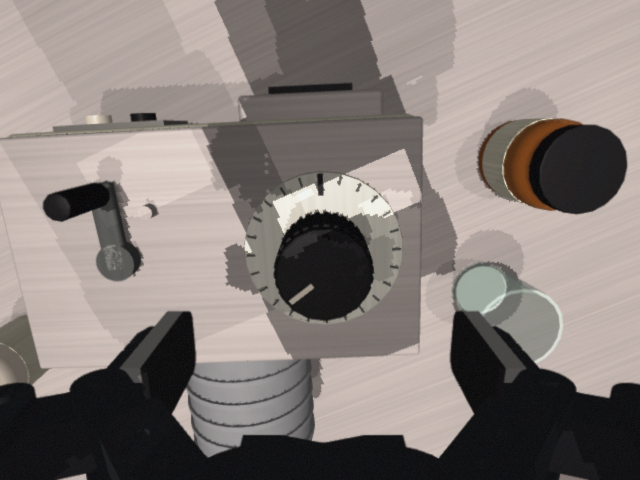

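The wrist view shows the dial's top centred at (324,272), which matches the predicted (323,272). So the dial is at (584,94) and the pads have room either side of it.

```bash
python3 -m pendant '0 -.0005 .0215 0;0 0 .0215 0;0 0 .0215 0;0 0 .0215 0;0 0 0 0' 1; python3 -m pendant '0 0 0 0;0 0 0 0;0 0 0 0;0 0 0 0;0 0 0 0;0 0 0 0' 0 30
python3 -c "
from h import *
togo([584,94,145.5]);print(ctrl.sense()['wrist_torque'],ctrl.sense()['force'])"
```

```text
time_s: 3.35
eef_pos: [583.4, 93.9, 144.2]
ee_rot: [-0.001, 0.207, 0.978, -0.0]
force: [0.6, -0.6, 0.8]
grip_width: 1.003
grip_force: 0.0
time_s: 4.1
eef_pos: [585.1, 94.6, 146.9]
ee_rot: [0.002, 0.207, 0.978, 0.001]
force: [2.4, 6.9, 4.1]
grip_width: 0.552
grip_force: 31.2
shift tool axes mm [ 0.8 -1.   1.4] tcp [585.1  94.6 146.9] yax 66.1 j6 -1.192 t 4.1
[ 0.88926826 -0.27584099 -0.0110691 ] [2.42074746 6.88462522 4.08305878]
```

```bash
cat > f.py <<'E'
from h import *
s,p,M=tool(); print('F',np.round(s['force'],1),'T',np.round(s['wrist_torque'],3),'yax',round(np.degrees(np.arctan2(M[1,1],M[0,1])),2),'j6',round(s['joints'][5],3),'tau6',round(s['tau'][5],3),'grip',round(s['grip_force'],1),'t',s['time_s'],np.round(p,1))
E
Z="python3 f.py"
python3 -m pendant '0 .0008 0 0;0 0 0 .0873' >/dev/null; $Z
python3 -m pendant '0 0 0 .0873' >/dev/null; $Z
python3 -m pendant '0 0 0 .0873' >/dev/null; $Z
python3 -m pendant '0 0 0 .0873' >/dev/null; $Z
python3 -m pendant '0 0 0 .0873' >/dev/null; $Z
python3 -m pendant '0 0 0 .0873' >/dev/null; $Z
python3 -m pendant '0 0 0 .0873' >/dev/null; $Z
python3 -m pendant '0 0 0 .0873;0 0 0 0' >/dev/null; $Z
```

```text
F [0.1 4.1 6.3] T [ 0.512 -0.058  0.145] yax 60.98 j6 -1.102 tau6 -1.138 grip 31.5 t 4.35 [585.2  94.8 146.9]
F [0.  4.7 5.3] T [ 0.631 -0.064  0.166] yax 55.93 j6 -1.014 tau6 -0.75 grip 31.5 t 4.475 [585.3  94.9 146.9]
F [1.4 4.3 5.7] T [ 0.8   -0.134 -0.074] yax 50.91 j6 -0.926 tau6 -0.986 grip 31.4 t 4.6 [585.4  95.  146.9]
F [2.  5.5 5.5] T [ 0.824 -0.164 -0.04 ] yax 45.91 j6 -0.839 tau6 -0.888 grip 31.4 t 4.725 [585.4  95.1 146.9]
F [2.1 5.3 4.3] T [ 0.863 -0.324  0.186] yax 40.92 j6 -0.752 tau6 -0.756 grip 31.4 t 4.85 [585.5  95.2 147. ]
F [3.2 6.6 4.1] T [ 0.962 -0.452  0.195] yax 35.92 j6 -0.664 tau6 -0.74 grip 31.4 t 4.975 [585.6  95.3 146.9]
F [3.9 6.4 4.8] T [ 1.025 -0.48  -0.085] yax 30.91 j6 -0.577 tau6 -0.983 grip 31.4 t 5.1 [585.7  95.4 146.9]
F [4.9 7.  4.5] T [ 1.082 -0.521  0.015] yax 26.01 j6 -0.491 tau6 0.362 grip 31.3 t 5.35 [585.8  95.4 147. ]
```

```bash

Z="python3 f.py"
python3 -m pendant '0 0 0 .0873;0 0 0 .0873;0 0 0 .0873;0 0 0 .0873;0 0 0 .0873;0 0 0 .0873;0 0 0 .0873' >/dev/null; $Z
python3 -m pendant '0 0 0 .05;0 0 0 0' >/dev/null; $Z
python3 -m pendant '0 0 0 .035;0 0 0 0' >/dev/null; $Z
python3 -m pendant '0 0 0 .035;0 0 0 0' >/dev/null; $Z
```

```text
F [10.1  8.   2.2] T [ 1.28  -1.319 -0.074] yax -9.12 j6 0.121 tau6 -0.981 grip 31.1 t 6.225 [586.6  95.6 147. ]
F [9.8 7.6 1.1] T [ 1.3   -1.391 -0.021] yax -11.86 j6 0.169 tau6 0.152 grip 31.1 t 6.475 [586.7  95.6 147. ]
F [10.   7.1  2.1] T [ 1.313 -1.399 -0.046] yax -13.85 j6 0.204 tau6 0.129 grip 31.1 t 6.725 [586.7  95.5 147. ]
F [10.3  7.9  1.6] T [ 1.3   -1.468  0.005] yax -15.85 j6 0.239 tau6 0.182 grip 31.1 t 6.975 [586.8  95.6 147. ]
```

```bash

Z="python3 f.py"
python3 -m pendant '.001 .001 0 0;0 0 0 .035;0 0 0 0' >/dev/null; $Z
python3 -m pendant '0 0 0 .064;0 0 0 .064;0 0 0 .064' >/dev/null; $Z
python3 -m pendant '0 0 0 .05;0 0 0 0' >/dev/null; $Z
python3 -m pendant '0 0 0 .035;0 0 0 0' >/dev/null; $Z
python3 -m pendant '0 0 0 .035;0 0 0 0' >/dev/null; $Z
```

```text
F [3.4 4.6 5.9] T [ 0.708 -0.441  0.066] yax -17.85 j6 0.275 tau6 0.22 grip 31.4 t 7.35 [587.   95.6 147. ]
F [5.2 3.7 4.1] T [ 0.646 -0.677  0.006] yax -28.97 j6 0.469 tau6 -0.766 grip 31.3 t 7.725 [587.2  95.6 146.9]
F [6.7 3.9 4.1] T [ 0.687 -0.714 -0.048] yax -31.76 j6 0.518 tau6 0.133 grip 31.3 t 7.975 [587.3  95.5 147. ]
F [6.  3.9 3.3] T [ 0.685 -0.75   0.008] yax -33.74 j6 0.552 tau6 0.117 grip 31.3 t 8.225 [587.4  95.5 147. ]
F [6.1 3.5 3.4] T [ 0.651 -0.729  0.016] yax -35.75 j6 0.587 tau6 0.171 grip 31.3 t 8.475 [587.4  95.5 147. ]
```

Not the stop at the fifth click either; on to the sixth.

```bash

Z="python3 f.py"
python3 -m pendant '0 0 0 .035;0 0 0 0' >/dev/null; $Z
python3 -m pendant '0 0 0 .064;0 0 0 .064;0 0 0 .064' >/dev/null; $Z
python3 -m pendant '0 0 0 .05;0 0 0 0' >/dev/null; $Z
python3 -m pendant '0 0 0 .035;0 0 0 0' >/dev/null; $Z
python3 -m pendant '0 0 0 .035;0 0 0 0' >/dev/null; $Z
```

```text
F [6.7 3.4 3.1] T [ 0.588 -0.863  0.068] yax -37.74 j6 0.622 tau6 0.219 grip 31.2 t 8.725 [587.5  95.4 147. ]
F [7.5 2.  2.7] T [ 0.455 -1.094 -0.079] yax -48.86 j6 0.816 tau6 -0.764 grip 31.2 t 9.1 [587.7  95.2 147. ]
F [7.  2.7 2. ] T [ 0.441 -1.107 -0.069] yax -51.65 j6 0.865 tau6 0.131 grip 31.2 t 9.35 [587.7  95.2 147. ]
F [7.8 2.6 2.7] T [ 0.423 -1.075 -0.078] yax -53.64 j6 0.899 tau6 0.114 grip 31.2 t 9.6 [587.8  95.1 147. ]
F [8.1 1.2 2.6] T [ 0.339 -1.146  0.098] yax -55.64 j6 0.934 tau6 0.168 grip 31.2 t 9.85 [587.8  95.1 147. ]
```

```bash

Z="python3 f.py"
python3 -m pendant '0 0 0 .035;0 0 0 0' >/dev/null; $Z
python3 -m pendant '0 0 0 .064;0 0 0 .064;0 0 0 .064' >/dev/null; $Z
python3 -m pendant '0 0 0 .05;0 0 0 0' >/dev/null; $Z
python3 -m pendant '0 0 0 .035;0 0 0 0' >/dev/null; $Z
python3 -m pendant '0 0 0 .02;0 0 0 0' >/dev/null; $Z
```

```text
F [8.3 2.1 2.8] T [ 0.365 -1.144  0.103] yax -57.64 j6 0.969 tau6 0.216 grip 31.1 t 10.1 [587.8  95.  147. ]
F [8.8 0.4 1.4] T [ 0.165 -1.279 -0.05 ] yax -68.75 j6 1.163 tau6 -0.762 grip 31.1 t 10.475 [587.9  94.8 147. ]
F [8.8 0.2 2.2] T [ 0.12  -1.321 -0.114] yax -71.54 j6 1.212 tau6 0.127 grip 31.1 t 10.725 [588.   94.7 147. ]
F [8.9 0.8 1.9] T [ 0.108 -1.281  0.008] yax -73.53 j6 1.246 tau6 0.11 grip 31.1 t 10.975 [588.   94.7 147. ]
F [9.4 0.5 1.9] T [ 0.127 -1.363  0.031] yax -74.66 j6 1.266 tau6 0.117 grip 31.1 t 11.225 [588.   94.6 147. ]
```

```bash

Z="python3 f.py"
python3 -m pendant '0 0 0 .0175;0 0 0 0' >/dev/null; $Z
python3 -m pendant '0 0 0 .0175;0 0 0 0' >/dev/null; $Z
```

```text
F [8.9 0.6 1.6] T [ 0.018 -1.327  0.16 ] yax -75.65 j6 1.283 tau6 0.202 grip 31.1 t 11.475 [588.   94.6 147. ]
F [ 8.9 -1.1  1.7] T [ 0.078 -1.333  0.24 ] yax -76.64 j6 1.301 tau6 0.296 grip 31.1 t 11.725 [588.   94.6 147. ]
```

```bash
python3 - <<'E'
from h import *
r=viewer.capture('wrist'); cv2.imwrite('pics/w2.png',r['color'][:,:,::-1])
E
```

```text
(no output)
```

View pics/w2.png

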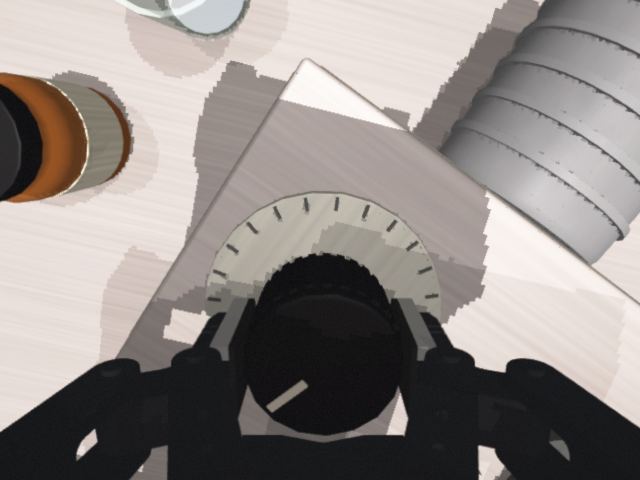

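The wrist picture shows the tick at (268,410)–(306,384), at the same angle to the fingers as before the turn, so the grip hasn't slipped. Torque now climbs about 0.095 N m per degree, which is the collar spring's stiffness: this is the stop. I'll nudge one more degree to confirm, then turn back 80°.

```bash

Z="python3 f.py"
python3 -m pendant '0 0 0 .0175;0 0 0 0' >/dev/null; $Z
python3 -m pendant '0 0 0 -.064;0 0 0 0' >/dev/null; $Z
python3 -m pendant '0 0 0 -.0873;0 0 0 -.0873;0 0 0 -.0873;0 0 0 -.0873;0 0 0 -.0873;0 0 0 -.0873;0 0 0 -.0873;0 0 0 -.0873' >/dev/null; $Z
python3 -m pendant '0 0 0 -.0873;0 0 0 -.0873;0 0 0 -.0873;0 0 0 -.0873;0 0 0 -.0873;0 0 0 -.0873;0 0 0 -.0873;0 0 0 -.0873;0 0 0 0' >/dev/null; $Z
```

```text
F [ 9.4 -0.4  1.3] T [ 0.051 -1.292  0.292] yax -77.63 j6 1.318 tau6 0.391 grip 31.1 t 12.025 [588.1  94.6 147. ]
F [ 9.5 -0.4  1.6] T [ 0.062 -1.329 -0.04 ] yax -73.95 j6 1.254 tau6 -0.265 grip 31.1 t 12.275 [588.   94.7 147. ]
F [5.8 3.3 3.7] T [ 0.696 -0.706 -0.054] yax -33.79 j6 0.553 tau6 0.871 grip 31.3 t 13.275 [587.4  95.5 147. ]
F [-0.2  4.2  5.7] T [0.696 0.115 0.069] yax 6.13 j6 -0.143 tau6 -0.372 grip 31.5 t 14.4 [586.4  95.6 146.9]
```

```bash

python3 -m pendant '0 0 0 0;0 0 0 0;0 0 0 0;0 0 0 0;0 0 0 0' 1; python3 -m pendant '0 0 -.03 0;0 0 -.03 0;0 0 -.03 0;0 0 0 0;0 0 0 0'
python3 - <<'E'
from h import *
r=viewer.capture('wrist'); im=r['color']; cv2.imwrite('pics/w3.png',im[:,:,::-1]); t=viewer.capture('top')
print(w2px(r,[584,94,178]))
def tick(r,c0):  # bright pixels on the dial's top
    g=cv2.cvtColor(r['color'],cv2.COLOR_RGB2GRAY); pts=[]
    for v in range(480):
        for u in range(640):
            if abs(u-c0[0])<60 and abs(v-c0[1])<60 and g[v,u]>75:
                X=px2w(r,(u,v),178)
                if np.hypot(X[0]-584,X[1]-94)<19: pts.append(X)
    m=np.mean(pts,0); return len(pts),np.degrees(np.arctan2(m[1]-94,m[0]-584))
print('tick',tick(r,w2px(r,[584,94,178])),tick(t,w2px(t,[584,94,178])))
t0={**t,'color':cv2.imread('pics/top0.png')[:,:,::-1].copy()}; print('start',tick(t0,w2px(t0,[584,94,178])))
print([(np.round(d['at'],1).tolist(),round(d['p'],2)) for d in models.boxes_of('wrist','lock_post')[:2]])
togo([504.3,-3.5,231])
E
```

```text
time_s: 15.02
eef_pos: [585.7, 94.9, 145.2]
ee_rot: [-0.0, 0.669, 0.743, -0.0]
force: [-1.7, -0.4, 0.3]
grip_width: 1.002
grip_force: 0.0
time_s: 15.65
eef_pos: [585.4, 94.9, 234.2]
ee_rot: [-0.001, 0.669, 0.743, -0.001]
force: [0.4, 0.1, 0.0]
grip_width: 1.002
grip_force: 0.0
[321.49460152 268.80695997]
tick (149, np.float64(-125.92929557440465)) (37, np.float64(29.559104225578302))
start (14, np.float64(-64.8672663308803))
[([522.1, -6.0, 141.8], 0.72), ([608.0, 235.2, 68.2], 0.46)]
shift tool axes mm [-89.3 -91.1   3.3] tcp [585.4  94.9 234.1] yax 6.1 j6 -0.142 t 15.8
```

View pics/w3.png

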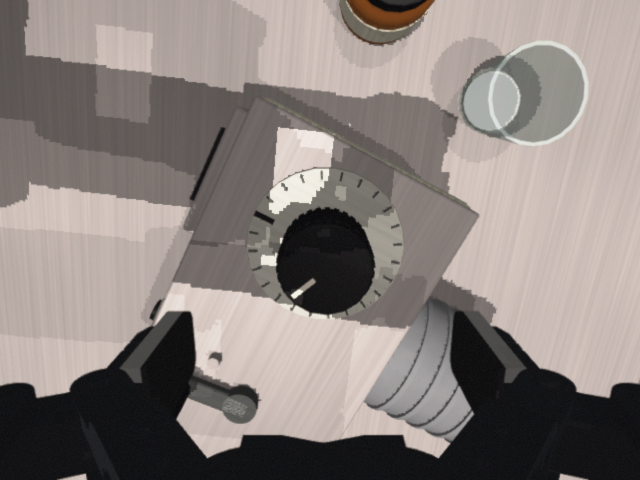

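The picture shows the tick at (291,297)–(314,281). Measured from the dial's centre it is a net 61° clockwise of where it started: 7 clicks in and 4 back should give 60°, so that checks. The lever is free at (235,405). Next I'll turn the tool and move over the post.

```bash

python3 -m pendant '0 0 0 .185;0 0 0 .185;0 0 0 .185;0 0 0 .185;0 0 0 .185;0 0 0 .185;0 0 0 .185;0 0 0 .185;0 0 0 .185;0 0 0 .185' .5 >/dev/null; python3 -m pendant '0 0 0 .185;-.0137 .0404 0 0;-.0137 .0404 0 0;-.0137 .0404 0 0;0 0 0 0;0 0 0 0'
python3 - <<'E'
from h import *
r=viewer.capture('wrist'); cv2.imwrite('pics/w4.png',r['color'][:,:,::-1])
print(w2px(r,[504.2,-4,180]),w2px(r,[541.6,-18.3,142]))
print([(np.round(d['at'],1).tolist(),round(d['p'],2)) for d in models.boxes_of('wrist','lock_post')[:2]])
togo([504.2,-4,146]); 
E
```

```text
time_s: 17.8
eef_pos: [505.0, -3.9, 235.1]
ee_rot: [-0.0, 0.984, -0.178, -0.0]
force: [0.3, -0.0, -0.2]
grip_width: 0.502
grip_force: 0.0
[321.0053993  270.03695942] [321.58044864 177.81256913]
[([513.3, -9.1, 141.2], 0.92)]
shift tool axes mm [-0.7  0.7 89. ] tcp [505.1  -3.6 235. ] yax -110.5 j6 1.689 t 17.9
```

View pics/w4.png

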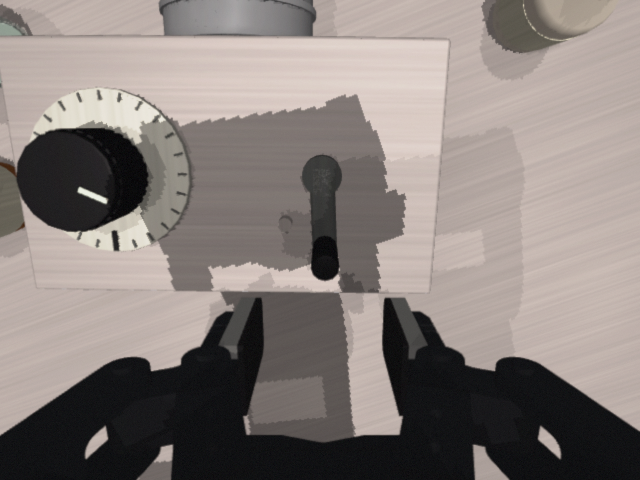

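The picture shows the post's top at (325,267) and the pivot at (321,177), about 2 mm off prediction. The dial tick is unobstructed. Now I'll descend and grip the post.

```bash
python3 -m pendant '.0008 .0027 .022 0;0 0 .022 0;0 0 .022 0;0 0 .022 0;0 0 0 0'; python3 -m pendant '0 0 0 0;0 0 0 0;0 0 0 0;0 0 0 0;0 0 0 0;0 0 0 0' 0 25
python3 - <<'E'
from h import *
togo([504.9,-6.4,146])
s,p,M=tool(); pv=np.array([541.6,-18.3]); v=p[:2]-pv; print(np.linalg.norm(v),np.degrees(np.arctan2(v[1],v[0]))-159.3)
E
```

```text
time_s: 18.52
eef_pos: [504.1, -6.2, 146.0]
ee_rot: [-0.0, 0.984, -0.178, -0.002]
force: [0.5, -0.2, 0.3]
grip_width: 0.5
grip_force: 0.0
time_s: 19.27
eef_pos: [505.1, -6.8, 148.2]
ee_rot: [-0.0, 0.984, -0.178, 0.001]
force: [-0.4, 2.0, 5.9]
grip_width: 0.153
grip_force: 24.7
shift tool axes mm [-0.3 -0.3  2.2] tcp [505.1  -6.8 148.2] yax -110.5 j6 1.683 t 19.275
38.29524657317196 3.229870547584568
```

```bash
python3 -m pendant '.0005 .0046 0 -.115;.0005 .0046 0 -.115;.0005 .0046 0 -.115;.0005 .0046 0 -.115;.0005 .0046 0 -.115;0 0 0 0' >/dev/null; python3 f.py;  python3 -m pendant '.0005 .0046 0 -.115;.0005 .0046 0 -.115;.0005 .0046 0 -.115;.0005 .0046 0 -.115;0 0 0 0'>/dev/null; python3 f.py
python3 - <<'E'
from h import *
s,p,M=tool(); pv=np.array([541.6,-18.3]); v=p[:2]-pv; print(np.linalg.norm(v),(np.degrees(np.arctan2(v[1],v[0]))-159.3)%360)
E
```

```text
F [4.3 3.8 2.7] T [ 0.591 -0.699  0.196] yax -77.53 j6 1.061 tau6 -0.368 grip 24.6 t 20.025 [505.3 -29.8 148.2]
F [7.3 7.6 2.8] T [ 1.181 -1.053  0.103] yax -51.17 j6 0.576 tau6 -0.408 grip 24.5 t 20.65 [514.4 -45.2 148.2]
38.249323658554545 65.42805713758463
```

```bash
python3 -m pendant '.0003 .0015 0 -.035;0 0 0 0' >/dev/null; python3 f.py;  python3 -m pendant '.0003 .0015 0 -.035;0 0 0 0'>/dev/null; python3 f.py;python3 -m pendant '.0003 .001 0 -.02;0 0 0 0'>/dev/null; python3 f.py;python3 -m pendant '.0003 .001 0 -.0;0 0 0 0'>/dev/null; python3 f.py
```

```text
F [4.6 7.8 3.3] T [ 1.151 -0.804  0.042] yax -49.21 j6 0.541 tau6 -0.088 grip 24.6 t 20.9 [515.2 -46.1 148.2]
F [5.1 6.3 3.3] T [ 1.233 -0.611  0.067] yax -47.2 j6 0.505 tau6 -0.084 grip 24.7 t 21.15 [516.3 -47.  148.2]
F [0.3 8.6 7.6] T [ 1.393  0.06  -0.056] yax -46.07 j6 0.484 tau6 -0.144 grip 25.0 t 21.4 [516.5 -47.2 148.1]
F [-5.1 10.8 10.4] T [ 1.66   0.841 -0.124] yax -46.07 j6 0.484 tau6 -0.084 grip 25.5 t 21.65 [516.5 -47.2 148.1]
```

The post has stopped moving and the tangential force is building, so the lever is at its hard stop. I'll release, rise and check.

```bash
python3 -m pendant '0 0 0 0;0 0 0 0;0 0 0 0' .5; python3 -m pendant '0 0 -.03 0;0 0 -.03 0;0 0 -.03 0;0 0 -.03 0;0 0 0 0;0 0 0 0'
python3 - <<'E'
from h import *
r=viewer.capture('wrist')
pv=np.array([541.6,-18.3]); a=np.radians(159.3)+1.2; e=pv+40*np.array([np.cos(a),np.sin(a)])
print('expected post px',w2px(r,[*e,180]),w2px(r,[*pv,142]),e)
cv2.imwrite('pics/w5.png',r['color'][:,:,::-1])
t=viewer.capture('top')
for q in ('amber_jar','beaker','white_bottle'): print(q,[np.round(d['at']).tolist() for d in models.boxes_of('top',q)[:1]])
E
```

```text
time_s: 22.02
eef_pos: [517.0, -49.1, 147.2]
ee_rot: [0.0, 0.927, 0.374, -0.0]
force: [0.6, 0.5, -0.9]
grip_width: 0.502
grip_force: 0.0
time_s: 22.78
eef_pos: [516.8, -48.9, 266.4]
ee_rot: [-0.0, 0.927, 0.374, -0.001]
force: [1.0, 0.5, -0.5]
grip_width: 0.498
grip_force: 0.0
expected post px [319.10481013 250.49767085] [314.74620698 170.81962234] [514.86328925 -48.05144195]
amber_jar [[605.0, 252.0, 102.0]]
beaker [[722.0, 198.0, 43.0]]
white_bottle []
```

View pics/w5.png

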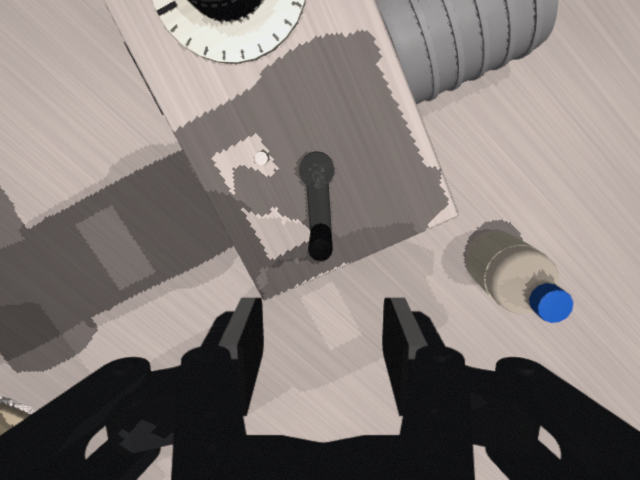

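The post is at (320,247) and the pivot at (317,168), as predicted for the locked end (1.2 rad). The bottle is standing at (550,300), clear of the fingers.

```bash
python3 -c "
from rig import ctrl
print(ctrl.finish_job())"
```

```text
the job is handed in; nothing more can be done
None
```

I handed the job in at about 23 s of the 72 s allowed: the dial reached its stop seven clicks in (about 0.3 N m, under the collar's 0.57 N m limit) and was turned back four clicks, the lever is at its locked stop, and the jar, beaker and bottle weren't touched.

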